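# Spread heaped flask stoppers to dry

### The job

The three washed rubber stoppers lie heaped in the steel drying tray. Spread them out over the tray floor in a single layer to dry, each standing on its wide end, with at least 40 mm of clear floor between every two of them.

Things in the scene. Friction and masses are not known exactly. Their poses are not given: they have to be found in the camera images.
- tray_in (a point): steel drying tray, fixed; inside 200 mm (its x) by 320 mm (its y), walls 4 mm thick, rim 26 mm above the floor. This point: centre of its inner floor, z up. Not part of the job, lying in it: a blue screw cap (52 mm wide, 25 mm tall) at about x +70, y +127 mm from this point, and a white stir bar (10 x 50 mm, 10 mm tall) at about x +84, y -100 mm. Otherwise only the heap is in it.
- stopper_a_center (a point): red-brown rubber flask stopper, a cone frustum 40 mm tall, 49 mm wide at its base (down) and 41 mm at its top, about 80 g; this point is on its axis, half-way up (20 mm), z up. One of the two lower stoppers of the heap, on the tray floor, the one nearer the tray's +y end.
- stopper_b_center (a point): red-brown rubber flask stopper, a cone frustum 40 mm tall, 49 mm wide at its base (down) and 41 mm at its top, about 80 g; this point is on its axis, half-way up (20 mm), z up. The other lower stopper, on the tray floor beside stopper_a towards the tray's -y end, 3 to 8 mm from it.
- stopper_top_center (a point): red-brown rubber flask stopper, a cone frustum 40 mm tall, 49 mm wide at its base (down) and 41 mm at its top, about 80 g; this point is on its axis, half-way up (20 mm), z up. The upper stopper of the heap, standing loose across the tops of the other two (its underside 40 mm above the tray floor).
There are look-alikes about, which are no part of the job. Leave any turquoise or yellow look-alike of the part that bears stopper_b_center alone.

How it is judged:
By the outcome, as a careful person would: the job done as asked, in the order asked, and still so for the second after the job is handed in, with the robot touching nothing.
It also fails if it takes over 50 s, if anything falls off the work surface, if the arm or the gripper's body presses on something with over 40 N, if the wrist force passes 120 N, or if a joint passes its speed limit or range.

### The arm

A 6-joint arm with a two-finger parallel gripper is mounted at the origin on the work surface. World frame = base frame: x ahead of the robot, y to its left, z up, the work surface at z = 0. Lengths are in m, angles in rad, forces in N, time in s.
With the tool pointing down it reaches from about 0.35 to 0.775 m from the base axis. Payload 5.5 kg.
Tool frame: the origin (TCP) lies at the very end of the fingers, on their centre line; the grasp point (between the pads) lies 19 mm behind it; z points along the fingers, y is the line along which they close (so a half turn about z gives the same grasp; the last joint's range is limited). The gripper opens to 85 mm and grips with 20 to 120 N. Pads are 22 mm wide; open, the fingers measure 114 mm over their backs; the gripper's body (76 mm by 85 mm) begins 54 mm behind the grasp point. The pads swing forward as they close: fully open they stand 13 mm farther back than shut.
Start: joints at [1.041, 0.313, 0.046, 1.304, 0, 1.431], TCP at [0.219, 0.532, 0.231] pointing down, gripper open.
Joint ranges: [-2.76, 2.76], [-0.86, 1.69], [-1.03, 1.26], [-2.2, 2.34], [-1.47, 1.5], [-3.14, 3.14]. Speed limits (rad/s): [2.57, 2.57, 3.14, 3.14, 3.14, 3.14].

### API

Orientations are given as a unit quaternion [w, x, y, z].
In Python, from workcell import env, cams, ticket, spotter gives the robot as it stands.
- The arm moves only by the tool jog_arm, never from a script. Its argument "increments" is a list that holds one entry, the list of rows, each a list of 7 numbers: the shift along the tool's x, y, z in units of 0.25 m (1.0 is 0.25 m), then the turn, a rotation vector about the tool's x, y, z in units of 180 degrees (1.0 is 180 degrees), then the closure in counts, from 0 (fully open) to 255 (shut). A call has 1 to 20 rows; each row shifts and turns the commanded pose from where the row before left it, along the tool's axes as they then stand; what a row does not reach is not made up. A row lasts 1/10 s, in which the tool goes at most 50 mm and 8.59 degrees, less where a joint would pass 70% of its speed; a pose out of reach is approached as far as the arm can. A call with a number of a shift or a turn outside -1 to 1 is refused whole. A call with a gripper value outside its range is refused whole. The fingers move at their own pace and stop on an object; "force" is the grip in N (left out, the last holds). Time passes only in rows, so rows that do not move let the fingers close. It gives the time, the measured TCP pose, the force, the opening and the grip force at its end, in the units of the state.
- env.get_state(): the state, without advancing time (a new reading comes with each control period).
- cams.read_camera(name): name is "scene" or "side" or "wrist"; returns a dict with "pixels" (400x640x3 uint8, red, green, blue), "fx", "fy", "cx", "cy" (pixels), "xyz" and "attitude" of the camera in the world; the wrist camera has in their place "mount" (4x4, takes a point from camera to tool coordinates, whose origin is the TCP and whose axes are the flange's). Camera axes: x right, y down, z forward; pixel columns grow to the right and rows downward; lengths in m; the calibration is good to about 2 mm. A picture is of the moment at which its call begins: read the wrist's pose just before it. There is no depth.
- ticket.hand_in(): hands the job in; it is judged then, once.
Trained networks look in the newest picture that a camera, given by its name, has taken for a name from the list of things; names that differ only in an ending like _2 or _b are one class to them, and where a whole thing is asked for, a point or a joint stands for the part that bears it (a point fixed in the world has none). Each returns a list of dicts, best first, with "conf" (0 to 1); they miss things now and then, are a little off and sometimes report something else, mostly with a low value. They report only what shows in the picture. A call takes as long as a camera call. They do not tell look-alikes from the thing itself.
- spotter.find_in(target, camera): "uv" ([column, row] in pixels, amid what is visible of it).
- spotter.cut_out(target, camera): "region" (400x640 bool, what is visible of it) and "uv" ([column, row] in pixels, amid what is visible of it).
- spotter.landmark_of(target, camera): "uv" ([column, row] in pixels: a listed point, or the origin of a listed thing).
The state is a dict: "clock": time; "joint_pos": joint angles; "qvel": joint speeds; "tau": joint torques, N m; "tcp_pos": TCP position; "orientation": TCP orientation; "wrist_force": force on the tool from outside, world axes, zero at the start; "ft_torque": the same for the moment, N m; "finger_gap": finger opening in m; "grip_force": force on a finger pad.
Only numpy, scipy, OpenCV 4.12 (cv2) and the standard library are available. Lean on these libraries where they do the work, as an engineer would, in place of code of your own. Each camera call takes 0.05 s, during which the arm holds its last target. There are 200 camera calls.

## Working session

There is one attempt and no reset: what is moved stays moved. The work goes in short steps, Python scripts to look and compute and a tool call to move; the robot and the scene stay as the last step left them, time stands still between calls to the robot, and variables do not carry over. Pictures are saved under pics/ and viewed, at most 10 in all, crops included, and the job is handed in when it is done.

Besides the shell and the picture viewer there is one more tool, called after "Call:" as name(argument=value, ...), one argument or row to a line, values as JSON. jog_arm: Moves the arm, as the interface text tells. Shifts and turns lie within -1 to 1; 1 stands for 0.25 m of shift or 180 degrees of turn. Its arguments: {"type":"object","properties":{"increments":{"type":"array"},"force":{"type":"number"}},"required":["increments"]}

```bash
ls; mkdir -p pics; cat > h.py <<'E'
import numpy as np, cv2
from scipy.spatial.transform import Rotation as R
from workcell import env,cams,ticket,spotter
def q2R(q): return R.from_quat([q[1],q[2],q[3],q[0]]).as_matrix()
def cam(name):
    s=env.get_state(); c=cams.read_camera(name)
    if 'mount' in c:
        T=np.eye(4);T[:3,:3]=q2R(s['orientation']);T[:3,3]=s['tcp_pos'];M=T@np.array(c['mount']);c['R']=M[:3,:3];c['t']=M[:3,3]
    else:
        a=np.array(c['attitude']); c['R']=q2R(a) if a.size==4 else a.reshape(3,3); c['t']=np.array(c['xyz'])
    return c
def save(c,f): cv2.imwrite(f,cv2.cvtColor(c['pixels'],cv2.COLOR_RGB2BGR))
def ray(c,uv): return c['R']@np.array([(uv[0]-c['cx'])/c['fx'],(uv[1]-c['cy'])/c['fy'],1])
def atz(c,uv,z):
    d=ray(c,uv); return c['t']+d*(z-c['t'][2])/d[2]
def proj(c,p):
    q=c['R'].T@(np.array(p)-c['t']); return np.array([c['fx']*q[0]/q[2]+c['cx'],c['fy']*q[1]/q[2]+c['cy']])
E
python3 - <<'E'
from h import *
np.set_printoptions(precision=4,suppress=True)
s=env.get_state(); print(s['tcp_pos'],s['orientation'],s['finger_gap'],s['clock'])
for n in ['scene','side','wrist']:
    c=cam(n); save(c,f'pics/{n}0.png'); print(n,c['t'],c['R'][:,2],c['fx'])
    for t in ['tray_in','stopper_a_center','stopper_top_center']:
        for d in spotter.landmark_of(t,n)[:6]: print(t,np.round(d['uv']),round(d['conf'],2),[np.round(atz(c,d['uv'],z),3)[:2].tolist() for z in (0.004,.024,.064)])
E
```

```text
pics
[0.2182 0.5314 0.2304] [-0.0003  0.1937  0.9811 -0.0009] 0.08543566452244353 0.0
scene [0.9092 0.1243 0.5167] [-0.652  -0.3081 -0.6928] 409.61709491166664
tray_in [305. 284.] 0.83 [[0.598, -0.05], [0.61, -0.043], [0.635, -0.03]]
stopper_a_center [326. 279.] 0.64 [[0.576, -0.026], [0.589, -0.02], [0.615, -0.008]]
stopper_top_center [316. 249.] 0.6 [[0.532, -0.066], [0.546, -0.058], [0.576, -0.043]]
side [ 0.1402 -0.4507  0.6114] [ 0.4628  0.5267 -0.713 ] 492.2015739017951
tray_in [363. 193.] 0.62 [[0.588, -0.045], [0.573, -0.059], [0.544, -0.085]]
stopper_a_center [353. 177.] 0.71 [[0.603, -0.005], [0.587, -0.02], [0.557, -0.049]]
stopper_a_center [362. 168.] 0.68 [[0.632, 0.002], [0.615, -0.013], [0.583, -0.043]]
wrist [0.1525 0.5586 0.3717] [ 0.2646 -0.1086 -0.9582] 340.3655049049033
```

View pics/scene0.png

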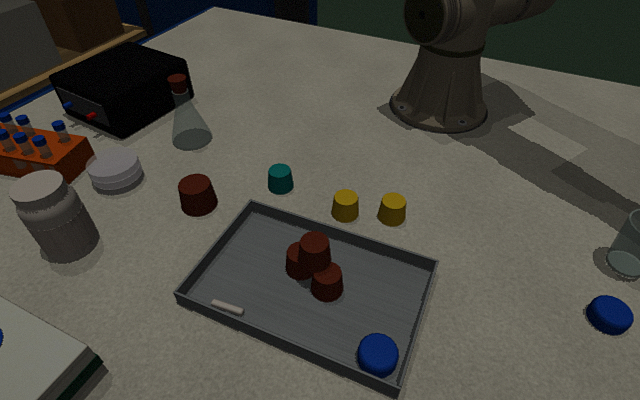

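View pics/side0.png

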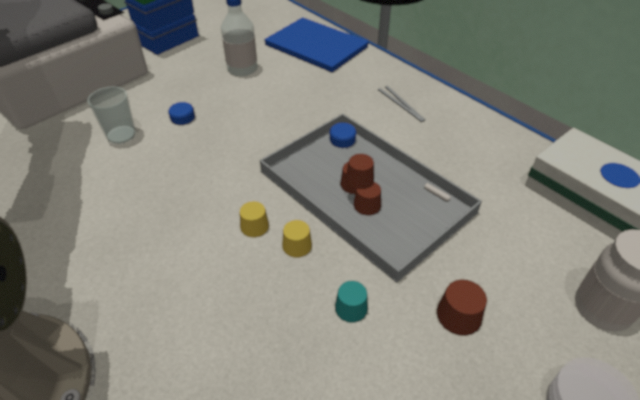

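The scene picture shows the heap at b (300,262), top (314,248) and a (326,281), with the cap at (378,355) and the stir bar at (227,308). The tray's rim corners are about (252,202), (437,262), (398,388) and (177,293). The side picture agrees: rim corners (343,116), (480,204), (398,275) and (261,163), and the heap at (360,185).

```bash
cat >> h.py <<'E'
def redmask(c):
    p=c['pixels'].astype(float); r,g,b=p[...,0],p[...,1],p[...,2]
    return (r>1.7*g)&(r>1.7*b)&(r>35)
def frust(x,y,z,n=32):
    a=np.linspace(0,2*np.pi,n,endpoint=False); k=np.c_[np.cos(a),np.sin(a)]
    return np.r_[np.c_[k*.0245+[x,y],np.full(n,z)],np.c_[k*.0205+[x,y],np.full(n,z+.04)]]
def rend(c,fr,S=4):
    m=np.zeros((400*S,640*S),np.uint8)
    for f in fr:
        u=np.array([proj(c,p) for p in f]); cv2.fillConvexPoly(m,cv2.convexHull(((u+.5)*S).astype(np.int32)),255)
    return cv2.resize(m,(640,400),interpolation=cv2.INTER_AREA)/255.
E
python3 - <<'E'
from h import *
from scipy.optimize import least_squares,minimize
np.set_printoptions(precision=4,suppress=True)
C={n:cam(n) for n in('scene','side')}
px={'scene':[(252,202),(437,262),(398,388),(177,293)],'side':[(398,275),(261,163),(343,116),(480,204)]}
loc=np.array([(-.104,-.164),(-.104,.164),(.104,.164),(.104,-.164)])
def f(p):
    x,y,a,z=p; Rm=np.array([[np.cos(a),-np.sin(a)],[np.sin(a),np.cos(a)]])
    return np.concatenate([proj(C[n],[*(Rm@l+[x,y]),z+.026])-u for n in C for l,u in zip(loc,px[n])])
r=least_squares(f,[.59,-.05,0,.003]); print('tray',r.x,np.round(r.fun,1)); tr=r.x
z0=max(tr[3],.002); 
M={}
for n in C:
    m=redmask(C[n]); hull=np.array(px[n],np.int32); k=np.zeros((400,640),np.uint8); cv2.fillConvexPoly(k,hull,1)
    k=cv2.dilate(k,np.ones((5,5)))
    M[n]=(m&(k>0)).astype(float); print(n,M[n].sum())
def cost(p,z0):
    fr=[frust(p[0],p[1],z0),frust(p[2],p[3],z0),frust(p[4],p[5],z0+.04)]
    return sum(np.abs(rend(C[n],fr)-M[n]).sum() for n in C)
for z0 in (.002,.004,.006):
    best=None
    for x0 in ([.588,-.02,.57,-.066,.58,-.045],[.60,-.02,.565,-.06,.58,-.045]):
        q=minimize(cost,x0,args=(z0,),method='Nelder-Mead',options=dict(initial_simplex=np.r_[[x0],np.array(x0)+np.eye(6)*.012],xatol=2e-4,maxiter=500))
        if best is None or q.fun<best.fun: best=q
    q=best.x
    a=tr[2];Rm=np.array([[np.cos(a),np.sin(a)],[-np.sin(a),np.cos(a)]])
    print(z0,best.fun,q,'dist ab',np.hypot(*(q[:2]-q[2:4])),'local',[Rm@(q[i:i+2]-tr[:2]) for i in(0,2,4)])
E
```

```text
tray [ 0.5945 -0.0427  0.0279 -0.0047] [-1.2 -1.7  0.5 -0.3  0.7  2.2 -3.   0.1 -1.2  0.6 -2.5  0.4 -1.1  0.2
  0.6  0.9]
scene 1075.0
side 1514.0
0.002 1685.8039215686276 [ 0.571  -0.04    0.5703 -0.0662  0.5758 -0.0441] dist ab 0.026224539165840482 local [array([-0.0235,  0.0033]), array([-0.0248, -0.0229]), array([-0.0188, -0.0009])]
0.004 1682.2588235294115 [ 0.5708 -0.0407  0.571  -0.0661  0.577  -0.0435] dist ab 0.025408865104758403 local [array([-0.0236,  0.0026]), array([-0.0242, -0.0228]), array([-0.0175, -0.0004])]
0.006 1683.741176470588 [ 0.572  -0.0386  0.572  -0.0659  0.5794 -0.0422] dist ab 0.02728381435609741 local [array([-0.0223,  0.0047]), array([-0.0231, -0.0226]), array([-0.0151,  0.0009])]
```

```bash
cat > fit.py <<'E'
from h import *
from scipy.optimize import minimize
def fitz(C,M,x0,zs,step=.012):
    def cost(p): 
        fr=[frust(p[2*i],p[2*i+1],z) for i,z in enumerate(zs)]
        return sum(np.abs(rend(C[n],fr)-M[n]).sum() for n in C)
    x0=np.array(x0); b=None
    for k in (1,-1):
        q=minimize(cost,x0,method='Nelder-Mead',options=dict(initial_simplex=np.r_[[x0],x0+k*step*np.eye(len(x0))],xatol=2e-4,maxiter=600))
        q=minimize(cost,q.x,method='Nelder-Mead',options=dict(initial_simplex=np.r_[[q.x],q.x+k*.006*np.eye(len(x0))],xatol=2e-4,maxiter=400))
        if b is None or q.fun<b.fun: b=q
    return b.x,b.fun
PX={'scene':[(252,202),(437,262),(398,388),(177,293)],'side':[(398,275),(261,163),(343,116),(480,204)]}
def mask(c,n):
    p=cv2.GaussianBlur(c['pixels'],(5,5),0).astype(float); r=p[...,0]; o=p[...,1:].max(2)
    m=(r>1.25*o)&(r-o>8)
    k=np.zeros((400,640),np.uint8); cv2.fillConvexPoly(k,np.array(PX[n],np.int32),1)
    return (m&(cv2.dilate(k,np.ones((9,9)))>0)).astype(float)
E
python3 - <<'E'
from fit import *
np.set_printoptions(precision=4,suppress=True)
C={n:cam(n) for n in('scene','side')}
print(C['scene']['pixels'][[250,235,285,290],[295,315,315,330]],C['scene']['pixels'][270,380])
M={n:mask(C[n],n) for n in C}
print({n:M[n].sum() for n in C})
tr=[.5945,-.0427]
for z0 in (.002,.004):
    q,f=fitz(C,M,[.588,-.02,.57,-.066,.58,-.045],[z0,z0,z0+.04])
    print(z0,f,q,np.hypot(*(q[:2]-q[2:4])))
out=[]
for n in C:
    im=cv2.cvtColor(C[n]['pixels'],cv2.COLOR_RGB2BGR)
    w=rend(C[n],[frust(q[0],q[1],z0),frust(q[2],q[3],z0),frust(q[4],q[5],z0+.04)])
    c0=proj(C[n],[q[4],q[5],.05]).astype(int)
    im=np.clip(im.astype(int)*2,0,255).astype(np.uint8)
    for g,col in((w,(0,255,0)),(M[n],(255,255,0))):
        cs,_=cv2.findContours((g>.5).astype(np.uint8),cv2.RETR_EXTERNAL,cv2.CHAIN_APPROX_NONE); cv2.drawContours(im,cs,-1,col,1)
    im=im[c0[1]-60:c0[1]+60,c0[0]-60:c0[0]+60]; out.append(cv2.resize(im,(400,400),interpolation=0))
cv2.imwrite('pics/fit.png',np.hstack(out))
E
```

```text
[[54 22 12]
 [56 23 12]
 [20  6  1]
 [25 11  9]] [70 73 72]
{'scene': np.float64(2615.0), 'side': np.float64(1683.0)}
0.002 315.6745098039216 [ 0.5897 -0.0195  0.5723 -0.0692  0.5772 -0.0447] 0.05257227491982144
0.004 295.5254901960784 [ 0.5908 -0.0194  0.5727 -0.0689  0.5776 -0.0453] 0.05266000305368044
```

View pics/fit.png

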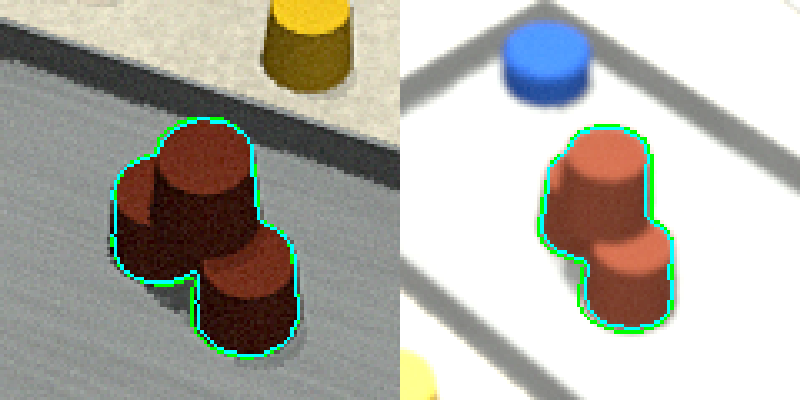

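The fit outlines match the picture in both cameras, and the a–b gap comes out at 3.7 mm, within the stated 3–8 mm. The plan is to move top to the −y end, leave b where it is, and move a towards +y. The fingers will close along the tray's x. First I go above the heap, then turn.

Call:
jog_arm(
  increments=[
    [[-0.147, -0.106, 0.019, 0, 0, 0, 0], [-0.147, -0.106, 0.019, 0, 0, 0, 0], [-0.147, -0.106, 0.019, 0, 0, 0, 0], [-0.147, -0.106, 0.019, 0, 0, 0, 0], [-0.147, -0.106, 0.019, 0, 0, 0, 0], [-0.147, -0.106, 0.019, 0, 0, 0, 0], [-0.147, -0.106, 0.019, 0, 0, 0, 0], [-0.147, -0.106, 0.019, 0, 0, 0, 0], [-0.147, -0.106, 0.019, 0, 0, 0, 0], [-0.147, -0.106, 0.019, 0, 0, 0, 0], [-0.147, -0.106, 0.019, 0, 0, 0, 0], [-0.147, -0.106, 0.019, 0, 0, 0, 0], [-0.147, -0.106, 0.019, 0, 0, 0, 0], [-0.147, -0.106, 0.019, 0, 0, 0, 0], [-0.147, -0.106, 0.019, 0, 0, 0, 0], [0, 0, 0, 0, 0, 0, 0]],
  ],
)

```text
clock: 2.4
tcp_pos: [0.58, -0.0502, 0.1589]
orientation: [0.001, 0.196, 0.981, -0.001]
wrist_force: [-0.0, 0.7, 0.3]
finger_gap: 0.0852
grip_force: 0.0
```

Call:
jog_arm(
  increments=[
    [[0, 0, 0, 0, 0, 0.046, 0], [0, 0, 0, 0, 0, 0.046, 0], [0, 0, 0, 0, 0, 0.046, 0], [0, 0, 0, 0, 0, 0.046, 0], [0, 0, 0, 0, 0, 0.046, 0], [0, 0, 0, 0, 0, 0.046, 0], [0, 0, 0, 0, 0, 0.046, 0], [0, 0, 0, 0, 0, 0.046, 0], [0, 0, 0, 0, 0, 0, 0], [0, 0, 0, 0, 0, 0, 0]],
  ],
)

```text
clock: 3.4
tcp_pos: [0.5772, -0.0449, 0.1601]
orientation: [-0.0, 0.697, 0.717, 0.0]
wrist_force: [-0.2, 0.0, -0.7]
finger_gap: 0.0855
grip_force: 0.0
```

```bash
cat > goal.py <<'E'
import sys
from h import *
np.set_printoptions(precision=4,suppress=True)
def go(*ps):
    s=env.get_state(); Rm=q2R(s['orientation']); p=np.array(s['tcp_pos'])
    print('t',s['clock'],'tcp',p,'toolx',Rm[:,0],'tooly',Rm[:,1],'gap',s['finger_gap'],'grip',s['grip_force'],'F',np.array(s['wrist_force']),'j6',s['joint_pos'][5])
    for g in ps:
        print(g,'units',Rm.T@(np.array(g)-p)/.25,'mm',np.linalg.norm(np.array(g)-p)*1e3); p=np.array(g)
if __name__=='__main__': go(*[[float(v) for v in a.split(',')] for a in sys.argv[1:]])
E
python3 goal.py .5776,-.0453,.16 .5776,-.0453,.055
```

```text
t 3.4 tcp [ 0.5772 -0.0449  0.1601] toolx [-0.0287  0.9996  0.0001] tooly [0.9996 0.0287 0.0001] gap 0.08548227570177415 grip 0.0 F [-0.2038  0.0175 -0.6522] j6 1.3257892964989428
[0.5776, -0.0453, 0.16] units [-0.0017  0.0015  0.0006] mm 0.5819847053499919
[0.5776, -0.0453, 0.055] units [-0.0001 -0.      0.42  ] mm 105.00000000000001
```

Call:
jog_arm(
  increments=[
    [[0, 0, 0.1, 0, 0, 0, 0], [0, 0, 0.1, 0, 0, 0, 0], [0, 0, 0.1, 0, 0, 0, 0], [0, 0, 0.08, 0, 0, 0, 0], [0, 0, 0.04, 0, 0, 0, 0], [0, 0, 0, 0, 0, 0, 0], [0, 0, 0, 0, 0, 0, 255], [0, 0, 0, 0, 0, 0, 255], [0, 0, 0, 0, 0, 0, 255], [0, 0, 0, 0, 0, 0, 255], [0, 0, 0, 0, 0, 0, 255], [0, 0, 0, 0, 0, 0, 255], [0, 0, 0, 0, 0, 0, 255], [0, 0, 0, 0, 0, 0, 255]],
  ],
  force=35,
)

```text
clock: 4.8
tcp_pos: [0.5782, -0.0454, 0.0567]
orientation: [0.001, 0.698, 0.716, 0.001]
wrist_force: [-2.0, 0.7, 5.5]
finger_gap: 0.0434
grip_force: 35.2
```

```bash
python3 goal.py
```

```text
t 4.8 tcp [ 0.5782 -0.0454  0.0567] toolx [-0.0251  0.9997 -0.0005] tooly [0.9997 0.0251 0.0023] gap 0.04341826154959853 grip 35.22668349556625 F [-2.0294  0.7455  5.4887] j6 1.3288720614817917
```

Call:
jog_arm(
  increments=[
    [[0, 0, -0.05, 0, 0, 0, 255], [0, 0, -0.1, 0, 0, 0, 255], [0, 0, -0.1, 0, 0, 0, 255], [0, 0, -0.05, 0, 0, 0, 255], [0, 0, 0, 0, 0, 0, 255], [0, 0, 0, 0, 0, 0, 255]],
  ],
)

```text
clock: 5.4
tcp_pos: [0.5772, -0.0452, 0.1298]
orientation: [-0.0, 0.698, 0.716, 0.0]
wrist_force: [-1.1, 1.1, -0.7]
finger_gap: 0.0435
grip_force: 35.7
```

```bash
python3 - <<'E'
from goal import *
from fit import *
go([.568,-.1675,.130],[.568,-.1675,.016])
C={n:cam(n) for n in('scene','side')}
o=[]
for n in C:
    im=np.clip(C[n]['pixels'][...,::-1].astype(int)*2,0,255).astype(np.uint8); c0=proj(C[n],[.5776,-.05,.06]).astype(int)
    o.append(cv2.resize(im[max(c0[1]-80,0):][:160,c0[0]-80:c0[0]+80],(400,400)))
cv2.imwrite('pics/lift.png',np.hstack(o))
E
```

```text
t 5.4 tcp [ 0.5772 -0.0452  0.1298] toolx [-0.0249  0.9997  0.0001] tooly [0.9997 0.0249 0.    ] gap 0.04347195388391026 grip 35.65297704655677 F [-1.1373  1.0887 -0.7207] j6 1.3290457825214785
[0.568, -0.1675, 0.13] units [-0.4881 -0.0491 -0.0009] mm 122.63169984064663
[0.568, -0.1675, 0.016] units [-0.    -0.     0.456] mm 114.0
```

View pics/lift.png

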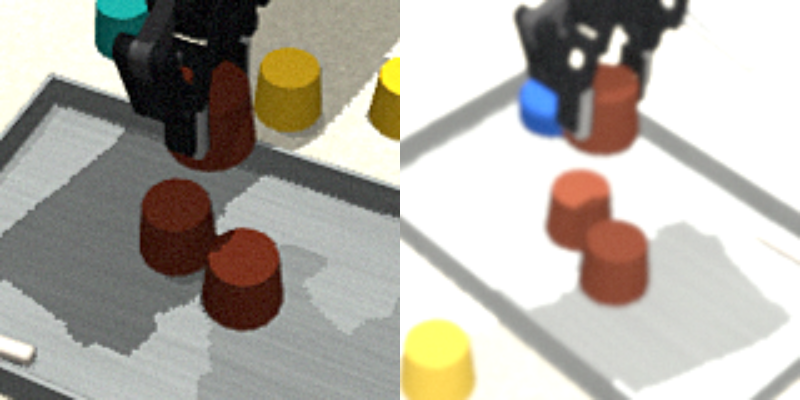

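Picture: the top stopper hangs upright in the gripper, and b (178,228) and a (243,280) still stand in place. Now I place it.

Call:
jog_arm(
  increments=[
    [[-0.068, -0.009, 0, 0, 0, 0, 255], [-0.14, -0.014, 0, 0, 0, 0, 255], [-0.14, -0.013, 0, 0, 0, 0, 255], [-0.1, -0.009, 0, 0, 0, 0, 255], [-0.04, -0.004, 0, 0, 0, 0, 255], [0, 0, 0.1, 0, 0, 0, 255], [0, 0, 0.14, 0, 0, 0, 255], [0, 0, 0.12, 0, 0, 0, 255], [0, 0, 0.06, 0, 0, 0, 255], [0, 0, 0.02, 0, 0, 0, 255], [0, 0, 0.014, 0, 0, 0, 255], [0, 0, 0, 0, 0, 0, 255], [0, 0, 0, 0, 0, 0, 255]],
  ],
)

```text
clock: 6.8
tcp_pos: [0.569, -0.1678, 0.0175]
orientation: [0.001, 0.698, 0.716, 0.0]
wrist_force: [0.0, 0.0, -1.0]
finger_gap: 0.0432
grip_force: 35.7
```

```bash
python3 goal.py .568,-.1675,.015
```

```text
t 6.8 tcp [ 0.569  -0.1678  0.0175] toolx [-0.0251  0.9997 -0.0007] tooly [0.9997 0.0251 0.0018] gap 0.043177458959515344 grip 35.65349619369954 F [ 0.0465  0.0065 -0.9949] j6 1.1235814094577707
[0.568, -0.1675, 0.015] units [ 0.0012 -0.004   0.0099] mm 2.6980338339216683
```

Call:
jog_arm(
  increments=[
    [[0, 0, 0.004, 0, 0, 0, 255], [0, 0, 0.002, 0, 0, 0, 255], [0, 0, 0, 0, 0, 0, 255]],
  ],
)

```text
clock: 7.1
tcp_pos: [0.5692, -0.1679, 0.0167]
orientation: [0.001, 0.698, 0.716, 0.0]
wrist_force: [-1.1, 0.4, 6.7]
finger_gap: 0.0431
grip_force: 36.7
```

Call:
jog_arm(
  increments=[
    [[0, 0, 0, 0, 0, 0, 60], [0, 0, 0, 0, 0, 0, 0], [0, 0, 0, 0, 0, 0, 0], [0, 0, 0, 0, 0, 0, 0], [0, 0, 0, 0, 0, 0, 0], [0, 0, -0.06, 0, 0, 0, 0], [0, 0, -0.12, 0, 0, 0, 0], [0, 0, -0.14, 0, 0, 0, 0], [0, 0, -0.06, 0, 0, 0, 0], [0, 0, 0, 0, 0, 0, 0], [0, 0, 0, 0, 0, 0, 0]],
  ],
)

```text
clock: 8.2
tcp_pos: [0.568, -0.1674, 0.1096]
orientation: [-0.0, 0.698, 0.716, 0.0]
wrist_force: [-1.0, 1.2, 0.2]
finger_gap: 0.0857
grip_force: 0.0
```

```bash
python3 - <<'E'
from goal import *
from fit import *
C={n:cam(n) for n in('scene','side')}
M={n:mask(C[n],n) for n in C}
# gripper may occlude: fit with overlay
q,f=fitz(C,M,[.5908,-.0194,.5727,-.0689,.568,-.1675],[.004]*3,.006)
print(q,f,{n:M[n].sum() for n in C})
print([np.linalg.norm(q[i:i+2]-q[j:j+2]) for i,j in((0,2),(2,4),(0,4))])
go([q[0],q[1],.11],[q[0],q[1],.015])
E
```

```text
[ 0.5901 -0.0194  0.5739 -0.0689  0.5693 -0.1675] 500.80784313725496 {'scene': np.float64(2967.0), 'side': np.float64(2246.0)}
[np.float64(0.05209732086171303), np.float64(0.09875503191180333), np.float64(0.14962746528618673)]
t 8.3 tcp [ 0.5671 -0.167   0.1084] toolx [-0.0249  0.9997  0.0013] tooly [ 0.9997  0.0249 -0.0024] gap 0.08570613402313644 grip 0.0 F [ 0.9541 -0.8957 -0.4301] j6 1.1236801589159489
[np.float64(0.5900929560107098), np.float64(-0.0193536663841973), 0.11] units [ 0.5883  0.1065 -0.006 ] mm 149.46346008264678
[np.float64(0.5900929560107098), np.float64(-0.0193536663841973), 0.015] units [-0.0005  0.0009  0.38  ] mm 95.0
```

Call:
jog_arm(
  increments=[
    [[0.088, 0.017, 0, 0, 0, 0, 0], [0.15, 0.027, 0, 0, 0, 0, 0], [0.15, 0.027, 0, 0, 0, 0, 0], [0.13, 0.024, 0, 0, 0, 0, 0], [0.07, 0.012, 0, 0, 0, 0, 0], [0, 0, 0, 0, 0, 0, 0], [0, 0, 0, 0, 0, 0, 0]],
  ],
)

```text
clock: 9.0
tcp_pos: [0.5905, -0.0197, 0.1087]
orientation: [-0.001, 0.698, 0.716, -0.001]
wrist_force: [0.2, 0.6, 0.1]
finger_gap: 0.0854
grip_force: 0.0
```

```bash
python3 goal.py .5905,-.0194,.109 .5905,-.0194,.015
```

```text
t 9.0 tcp [ 0.5905 -0.0197  0.1087] toolx [-0.0258  0.9997  0.0001] tooly [ 0.9997  0.0258 -0.0023] gap 0.08540967528500495 grip 0.0 F [0.1545 0.6467 0.0528] j6 1.376026339025337
[0.5905, -0.0194, 0.109] units [ 0.0011  0.0002 -0.0012] mm 0.41377610426900086
[0.5905, -0.0194, 0.015] units [-0.      0.0009  0.376 ] mm 94.0
```

Call:
jog_arm(
  increments=[
    [[0, 0, 0.1, 0, 0, 0, 0], [0, 0, 0.13, 0, 0, 0, 0], [0, 0, 0.1, 0, 0, 0, 0], [0, 0, 0.03, 0, 0, 0, 0], [0, 0, 0.01, 0, 0, 0, 0], [0, 0, 0, 0, 0, 0, 0], [0, 0, 0, 0, 0, 0, 255], [0, 0, 0, 0, 0, 0, 255], [0, 0, 0, 0, 0, 0, 255], [0, 0, 0, 0, 0, 0, 255], [0, 0, 0, 0, 0, 0, 255], [0, 0, 0, 0, 0, 0, 255], [0, 0, 0, 0, 0, 0, 255], [0, 0, 0, 0, 0, 0, 255]],
  ],
  force=35,
)

```text
clock: 10.4
tcp_pos: [0.5919, -0.02, 0.019]
orientation: [0.001, 0.698, 0.716, 0.0]
wrist_force: [-0.9, 0.1, 6.1]
finger_gap: 0.043
grip_force: 35.2
```

Call:
jog_arm(
  increments=[
    [[0, 0, -0.05, 0, 0, 0, 255], [0, 0, -0.1, 0, 0, 0, 255], [0, 0, -0.1, 0, 0, 0, 255], [0, 0, -0.05, 0, 0, 0, 255], [0, 0, 0, 0, 0, 0, 255], [0, 0, 0, 0, 0, 0, 255]],
  ],
)

```text
clock: 11.0
tcp_pos: [0.5911, -0.0198, 0.0923]
orientation: [0.0, 0.698, 0.716, 0.0]
wrist_force: [0.0, 0.8, -1.4]
finger_gap: 0.0429
grip_force: 35.8
```

```bash
python3 goal.py .567,.035,.092 .567,.035,.017
```

```text
t 11.0 tcp [ 0.5911 -0.0198  0.0923] toolx [-0.025   0.9997  0.0001] tooly [0.9997 0.025  0.0001] gap 0.04286030338959446 grip 35.80223864992149 F [ 0.0032  0.8259 -1.424 ] j6 1.3765604744620523
[0.567, 0.035, 0.092] units [ 0.2215 -0.0909  0.0014] mm 59.86947110288166
[0.567, 0.035, 0.017] units [-0.  -0.   0.3] mm 75.0
```

Call:
jog_arm(
  increments=[
    [[0.05, -0.021, 0, 0, 0, 0, 255], [0.1, -0.04, 0, 0, 0, 0, 255], [0.07, -0.03, 0, 0, 0, 0, 255], [0, 0, 0, 0, 0, 0, 255], [0, 0, 0.1, 0, 0, 0, 255], [0, 0, 0.12, 0, 0, 0, 255], [0, 0, 0.05, 0, 0, 0, 255], [0, 0, 0.02, 0, 0, 0, 255], [0, 0, 0.008, 0, 0, 0, 255], [0, 0, 0.002, 0, 0, 0, 255], [0, 0, 0, 0, 0, 0, 255], [0, 0, 0, 0, 0, 0, 255]],
  ],
)

```text
clock: 12.2
tcp_pos: [0.5665, 0.0346, 0.019]
orientation: [-0.0, 0.698, 0.716, -0.0]
wrist_force: [-5.2, 0.9, 5.9]
finger_gap: 0.043
grip_force: 36.8
```

Call:
jog_arm(
  increments=[
    [[0, 0, 0, 0, 0, 0, 60], [0, 0, 0, 0, 0, 0, 0], [0, 0, 0, 0, 0, 0, 0], [0, 0, 0, 0, 0, 0, 0], [0, 0, 0, 0, 0, 0, 0], [0, 0, -0.06, 0, 0, 0, 0], [0, 0, -0.14, 0, 0, 0, 0], [0, 0, -0.16, 0, 0, 0, 0], [0, 0, -0.16, 0, 0, 0, 0], [0, 0, -0.14, 0, 0, 0, 0], [0.15, 0, 0, 0, 0, 0, 0], [0.15, 0, 0, 0, 0, 0, 0], [0.15, 0, 0, 0, 0, 0, 0], [0.15, 0, 0, 0, 0, 0, 0], [0.15, -0.1, 0, 0, 0, 0, 0], [0, 0, 0, 0, 0, 0, 0], [0, 0, 0, 0, 0, 0, 0]],
  ],
)

```text
clock: 13.9
tcp_pos: [0.5369, 0.2222, 0.1825]
orientation: [0.0, 0.697, 0.717, -0.0]
wrist_force: [0.4, 0.3, -1.0]
finger_gap: 0.0855
grip_force: 0.0
```

```bash
python3 - <<'E'
from goal import *
from fit import *
C={n:cam(n) for n in('scene','side')}
M={n:mask(C[n],n) for n in C}
q,f=fitz(C,M,[.567,.035,.5727,-.0689,.568,-.1675],[.004]*3,.006)
go(); print(q,f,{n:M[n].sum() for n in C})
print([np.linalg.norm(q[i:i+2]-q[j:j+2])-.049 for i,j in((0,2),(2,4),(0,4))])
o=[]
for n in C:
    im=np.clip(C[n]['pixels'][...,::-1].astype(int)*2,0,255).astype(np.uint8)
    w=rend(C[n],[frust(q[i],q[i+1],.004) for i in(0,2,4)])
    cs,_=cv2.findContours((w>.5).astype(np.uint8),cv2.RETR_EXTERNAL,cv2.CHAIN_APPROX_NONE); cv2.drawContours(im,cs,-1,(0,255,0),1)
    c0=proj(C[n],[.59,-.05,.0]).astype(int); o.append(cv2.resize(im[max(c0[1]-110,0):][:220,c0[0]-130:c0[0]+130],(400,340)))
cv2.imwrite('pics/end.png',np.hstack(o))
E
```

```text
t 14.0 tcp [0.5379 0.2208 0.1826] toolx [-0.0245  0.9997 -0.0002] tooly [0.9997 0.0245 0.0004] gap 0.08517901573748833 grip 0.0 F [-0.1297  0.1378 -0.1899] j6 1.7979519339285532
[ 0.5668  0.0364  0.574  -0.07    0.5699 -0.1675] 626.2156862745097 {'scene': np.float64(2983.0), 'side': np.float64(2265.0)}
[np.float64(0.057636603819111384), np.float64(0.04857820706958649), np.float64(0.1549138299705311)]
```

View pics/end.png

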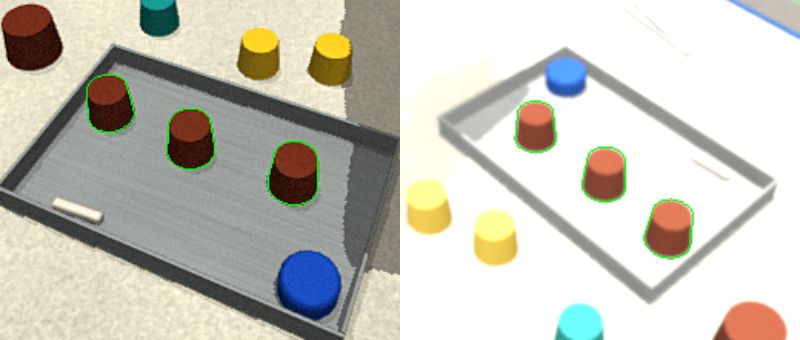

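The picture shows all three stoppers upright on their wide ends, at (110,103), (190,138) and (294,172). The gaps between them measure 58 and 49 mm, the cap and stir bar are untouched, and the arm is clear.

```bash
python3 -c "
from workcell import ticket; print(ticket.hand_in())"
```

```text
the job is handed in; nothing more can be done
None
```

The job is handed in: all three stoppers stand on their wide ends on the tray floor, with measured gaps of about 49 and 58 mm between neighbours, finished at 14 s on the robot's clock.

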